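# Lay the vial block wells up in the slide-jaw fixture

## Robot

A 6-joint arm with a two-finger parallel gripper is mounted at the origin on the work surface. World frame = base frame: x ahead of the robot, y to its left, z up, the work surface at z = 0. Lengths are in m, angles in rad, forces in N, time in s.
With the tool pointing down it reaches from about 0.3 to 0.775 m from the base axis. Payload 14.6 kg.
Tool frame: the origin (TCP) lies on the centre line of the jaws, within the pads' length; the fingertips stand 8 mm ahead of it and the grasp point (between the pads) lies 11 mm behind it (robot.tips_ahead is the distance from the TCP to the fingertips, in m); z points along the fingers, y is the line along which they close (so a half turn about z gives the same grasp; the last joint's range is limited). The gripper opens to 85 mm and grips with 20 to 120 N. Pads are 22 mm wide; open, the fingers measure 114 mm over their backs; the gripper's body (76 mm by 85 mm) begins 54 mm behind the grasp point. The pads swing forward as they close: fully open they stand 13 mm farther back than shut.
Start: joints at [-1.261, 0.3, 1.521, -0, 1.321, -0.067], TCP at [0.202, -0.511, 0.239] pointing down, gripper open.
Joint ranges: [-3.03, 3.03], [-0.79, 2.21], [0.23, 2.52], [-1.04, 4.18], [0, 3.07], [-2.55, 2.55]. Speed limits (rad/s): [2.22, 2.22, 2.57, 3.14, 3.14, 3.14].

## Interface

Orientations are given as [roll, pitch, yaw] about the fixed x, y, z axes, in that order (R = Rz(yaw) Ry(pitch) Rx(roll)).
In Python, from bench import status, vision, job, nets, robot gives the robot as it stands.
- The arm moves only by the tool carry_out, never from a script. Its argument "moves" is a list of rows, each a list of 5 numbers: the closure, from 0 (fully open) to 1 (shut), then the shift along the world's x, y, z in cm, then the turn about the world's z in degrees. In form: [[claw, dx, dy, dz, twist], ...]. A call has 1 to 20 rows; each row is the pose to reach, as a shift and turn from the pose commanded when the call began; what a row does not reach only later rows make up. A row lasts 1/8 s, in which the tool goes at most 62.5 mm and 10.7 degrees, less where a joint would pass 70% of its speed; a pose out of reach is approached as far as the arm can. A call with a gripper value outside its range is refused whole. The fingers move at their own pace and stop on an object; "force" is the grip in N (left out, the last holds). Time passes only in rows, so rows that repeat a pose let the fingers close. It gives the time, the measured TCP pose, the force, the opening and the grip force at its end, in the units of the state.
- status.get_state(): the state, without advancing time (a new reading comes with each control period).
- vision.grab_frame(name): name is "side" or "top" or "wrist"; returns (picture, depth): 384x512x3 uint8, red, green, blue; 384x512 float32, m along the optical axis (not along the pixel's ray), 0 where there is no reading.
- vision.get_calibration(name): a dict with "fov_y" (degrees; the focal length in pixels is half the picture's height over the tangent of half this angle, whatever the lens; pixels are square), "cx", "cy" (the principal point, pixels), "k1" (the pictures are not rectified: a ray, as slopes to the right and down, at radius r is drawn at 1 + k1 r^2 times it, then the intrinsics apply), "extrinsics" (4x4, takes a point from world to camera coordinates); the wrist camera has in their place "T_tool_cam" (4x4, takes a point from camera to tool coordinates, whose origin is the TCP and whose axes are the flange's). Camera axes: x right, y down, z forward; pixel columns grow to the right and rows downward; lengths in m; the calibration is good to about 2 mm. A picture is of the moment at which its call begins: read the wrist's pose just before it. get_calibration takes no time and is no camera call.
- job.close_job(): hands the job in; it is judged then, once.
Trained networks look in the newest picture that a camera, given by its name, has taken for a name from the list of things; names that differ only in an ending like _2 or _b are one class to them, and where a whole thing is asked for, a point or a joint stands for the part that bears it (a point fixed in the world has none). Each returns a list of dicts, best first, with "p" (0 to 1); they miss things now and then, are a little off and sometimes report something else, mostly with a low value. They report only what shows in the picture. A call takes as long as a camera call.
- nets.find_in(query, camera): "pixel" ([column, row] in pixels, amid what is visible of it).
- nets.cut_out(query, camera): "pixels" (384x512 bool, what is visible of it) and "pixel" ([column, row] in pixels, amid what is visible of it).
The state is a dict: "time": time; "joints": joint angles; "joint_velocities": joint speeds; "joint_efforts": joint torques, N m; "tool_pos": TCP position; "tool_rot": TCP orientation; "force": force on the tool from outside, world axes, zero at the start; "ft_torque": the same for the moment, N m; "grip_width": opening from 0.0 (shut) to 1.0 (fully open); "grasp_force": force on a finger pad.
Only numpy, scipy, OpenCV 4.12 (cv2) and the standard library are available. Lean on these libraries where they do the work, as an engineer would, in place of code of your own. Each camera call takes 0.05 s, during which the arm holds its last target. There are 200 camera calls.

## Task

The aluminium vial block stands on edge in the slide-jaw fixture with its wells facing the fixed jaw; they must face up so that vials can be loaded. Slide the jaw back, lay the block over flat on the bed with the wells up, bring its end against whichever side stop is raised, and slide the jaw up so that the block sits square and is held without a gap between the two jaws. Leave everything else on the bench where it stands.

Things in the scene. Friction and masses are not known exactly. Their poses are not given: they have to be found in the camera images.
- fixture: Bolted-down slide-jaw fixture. Dark steel base 132 x 250 mm (x, y), 20 mm thick; its flat top is the bed. Origin: centre of the underside, on the bench; z up, y along the slide, yaw within 0.5 rad of the world's. The block slides on the bed with about 2 to 5.5 N of friction.
- fixed_jaw (a point): Middle of the fixed jaw's top edge on its clamping face, at fixture x = 0, y = +100 mm, 52 mm over the bench (32 over the bed). The fixed jaw is a steel block 110 mm wide, 25 mm thick, at the fixture's +y end.
- raised_stop: The raised side stop: fixed upright steel plate 8 x 120 x 56 mm (x, y, height) beside the fixture's base, at its +x or its -x side. Origin: centre of the underside; it stands at fixture x = +72 or -72 mm, y = +30 mm, so its inner face is 68 mm from the fixture's midline. Only this one rises above the bed.
- lowered_stop: Its twin at the opposite side, lowered: fixed plate 8 x 120 x 18 mm (x, y, height), 2 mm below the bed, so the block passes over it. Origin: centre of the underside.
- jaw (a joint): The sliding jaw's position, m. 0: its face is 40 mm from the fixed jaw's (at fixture y = +60 mm); it grows as the jaw slides away towards the fixture's -y, up to 0.110 (150 mm between the faces). It closes on the lying block at 0.040. It slides with about 3 N of friction and stays where it is left; no spring.
- jaw_slot (a point): Moves with the sliding jaw: middle of the 40 mm slot between the jaw's back and its handle, 72 mm over the bench. Jaw: steel, 104 mm wide (x), 25 mm thick, 52 mm over the bench, its face 45 mm from here towards +y. Handle: black upright plate 80 mm wide, 10 mm thick, 72 mm high, centred 25 mm from here towards -y. Slot floor 27 mm over the bench. Fingers lowered in it can push the jaw both ways.
- block: Plain aluminium block, 100 x 40 x 80 mm along its x, y, z, 0.45 to 0.75 kg. Origin: its centre. Six 22 mm wells open in its +y face only. It starts upright (z up) on the bed, wells 1 to 8 mm from the fixed jaw, 6 to 30 mm short of the raised stop. Pushed near its top towards the fully opened jaw it tips over its lower edge onto its plain face: wells (+y) up, 40 mm high, 80 mm between the jaws.
- spare_block: Bystander: another aluminium block, 100 x 80 x 40 mm, lying flat with four wider wells up. Origin: centre of the underside.
- flask: Bystander: conical glass flask, 84 mm across, 124 mm high, standing near the fixed jaw. Origin: centre of the underside.
- wash_bottle: Bystander: white bottle, 64 mm across, 170 mm high. Origin: centre of the underside.
- vial_tray: Bystander: white tray 160 x 75 mm with capped vials to 67 mm high, beyond the handle. Origin: centre of the underside.
- beaker: Bystander: glass beaker, 68 mm across, 90 mm high. Origin: centre of the underside.
- clamp_head: Bystander: aluminium clamp head lying along its x, 110 mm long, 30 mm high. Origin: under the block-shaped middle.
- notebook: Bystander: spiral notebook 105 x 148 mm with a pen on it, 18 mm high in all. Origin: centre of the underside.

How it is judged:
At the end, for the whole second after the job is handed in: The block lies flat on the bed, wells up (0.05 rad; centre under 43 mm over the bench), square to the fixture (0.03 rad), one end within 3.5 mm of the raised side stop, its side within 2.5 mm of the fixed jaw, the sliding jaw closed on it (joint below 0.0425), at rest (angle between block's own y axis and vertical below 0.05 rad and z of block in the frame of fixture below 0.043 m and x of block in the frame of raised_stop between -0.0575 and 0.0575 m and y of block in the frame of fixture above 0.0575 m and angle between the x axis of block and the x axis of fixture, either way round below 0.03 rad and value of joint jaw below 0.0425 m and linear speed of block below 0.01 m/s); the robot touches nothing.
It fails at once if a bystander (spare block, flask, bottle, tray, beaker, clamp head or notebook) is moved more than 15 mm (distance of any of spare_block, flask, wash_bottle, vial_tray, beaker, clamp_head, notebook from where it was at the start of the episode above 0.015 m).
It also fails if it takes over 64 s, if anything falls off the work surface, if the arm or the gripper's body presses on something with over 40 N, if the wrist force passes 120 N, or if a joint passes its speed limit or range.

## Working session

There is one attempt and no reset: what is moved stays moved. The work goes in short steps, Python scripts to look and compute and a tool call to move; the robot and the scene stay as the last step left them, time stands still between calls to the robot, and variables do not carry over. Pictures are saved under pics/ and viewed, at most 10 in all, crops included, and the job is handed in when it is done.

Besides the shell and the picture viewer there is one more tool, called after "Call:" as name(argument=value, ...), one argument or row to a line, values as JSON. carry_out: Moves the arm, as the interface text tells. Its arguments: {"type":"object","properties":{"moves":{"type":"array"},"force":{"type":"number"}},"required":["moves"]}

```bash
mkdir -p pics; cat > h.py <<'E'
import numpy as np, cv2
from bench import status, vision, job, nets, robot
def grab(n):
    s=status.get_state(); p,d=vision.grab_frame(n); return s,p,d
def cloud(n,d,s=None):
    c=vision.get_calibration(n); f=192/np.tan(np.radians(c["fov_y"])/2)
    v,u=np.mgrid[0:384,0:512].astype(float)
    K=np.array([[f,0,c["cx"]],[0,f,c["cy"]],[0,0,1]])
    xd=(u-c["cx"])/f; yd=(v-c["cy"])/f; x,y=xd.copy(),yd.copy()
    for _ in range(8):
        q=1+c["k1"]*(x*x+y*y); x=xd/q;y=yd/q
    P=np.stack([x*d,y*d,d,np.ones_like(d)],-1)
    if n=="wrist":
        from scipy.spatial.transform import Rotation as R
        T=np.eye(4);T[:3,:3]=R.from_euler("xyz",s["tool_rot"]).as_matrix();T[:3,3]=s["tool_pos"]
        M=T@np.array(c["T_tool_cam"])
    else: M=np.linalg.inv(np.array(c["extrinsics"]))
    W=(P@M.T)[...,:3]; W[d<=0]=np.nan
    return W
def save(p,name): cv2.imwrite("pics/"+name,cv2.cvtColor(p,cv2.COLOR_RGB2BGR))
E
python3 - <<'E'
from h import *
st=status.get_state();print(st["tool_pos"],st["tool_rot"],st["force"])
ims=[]
for n in("top","side"):
    s,p,d=grab(n); W=cloud(n,d,s); np.save(n+".npy",W); ims.append(p)
    for q in("block","jaw_slot","raised_stop","fixture","flask","spare_block","wash_bottle","beaker","vial_tray","lowered_stop"):
        r=nets.cut_out(q,n)
        if r:
            m=r[0]["pixels"];w=W[m];z=w[:,2]
            t=w[z>np.nanpercentile(z,90)-.006]
            print(n,q,round(r[0]["p"],2),r[0]["pixel"],"med",np.nanmedian(w,0).round(3),"top",np.nanmean(t,0).round(3),m.sum())
    
save(np.hstack(ims)[:, :],"a.png")
save(cv2.resize(ims[0],(800,600)),"top.png");save(cv2.resize(ims[1],(800,600)),"side.png")
E
```

```text
[ 0.20227742 -0.5112018   0.23871634] [-3.14041885e+00 -1.06668827e-04  3.76717089e-01] [ 1.09950429  1.1179413  -0.12066781]
top block 0.73 [277.0, 191.8] med [0.608 0.083 0.099] top [0.613 0.081 0.1  ] 545
top jaw_slot 0.77 [306.6, 204.3] med [0.587 0.003 0.049] top [ 0.578 -0.031  0.071] 711
top raised_stop 0.54 [302.6, 177.1] med [0.668 0.013 0.048] top [0.669 0.013 0.055] 256
top fixture 0.6 [309.7, 205.1] med [ 0.584 -0.007  0.021] top [0.608 0.054 0.056] 3223
top flask 0.94 [239.5, 160.3] med [0.718 0.203 0.046] top [0.731 0.205 0.123] 590
top wash_bottle 0.81 [318.7, 265.4] med [ 0.403 -0.021  0.117] top [ 0.402 -0.031  0.17 ] 525
top beaker 0.62 [292.3, 132.6] med [0.81  0.029 0.045] top [0.799 0.031 0.088] 514
top vial_tray 0.69 [379.0, 232.6] med [ 0.495 -0.207  0.034] top [ 0.492 -0.211  0.067] 1667
side block 0.94 [250.4, 166.9] med [0.614 0.093 0.086] top [0.615 0.085 0.098] 854
side jaw_slot 0.92 [260.4, 150.2] med [ 0.577 -0.018  0.047] top [ 0.58  -0.021  0.069] 484
side raised_stop 0.53 [229.1, 162.0] med [0.679 0.04  0.047] top [0.672 0.02  0.054] 156
side fixture 0.94 [258.9, 156.4] med [0.585 0.02  0.022] top [0.607 0.052 0.054] 1878
side flask 0.78 [202.9, 208.9] med [0.73  0.224 0.042] top [0.734 0.21  0.12 ] 849
side spare_block 0.88 [227.0, 127.7] med [ 0.703 -0.129  0.031] top [ 0.704 -0.14   0.037] 797
side wash_bottle 0.57 [320.8, 144.0] med [ 0.407 -0.008  0.088] top [ 0.405 -0.026  0.164] 858
side beaker 0.73 [188.1, 158.1] med [0.8   0.05  0.059] top [0.802 0.033 0.085] 686
side vial_tray 0.95 [290.5, 115.5] med [ 0.496 -0.192  0.032] top [ 0.494 -0.205  0.064] 1272
side lowered_stop 0.52 [276.1, 179.1] med [0.538 0.074 0.014] top [0.539 0.072 0.015] 103
```

View pics/top.png

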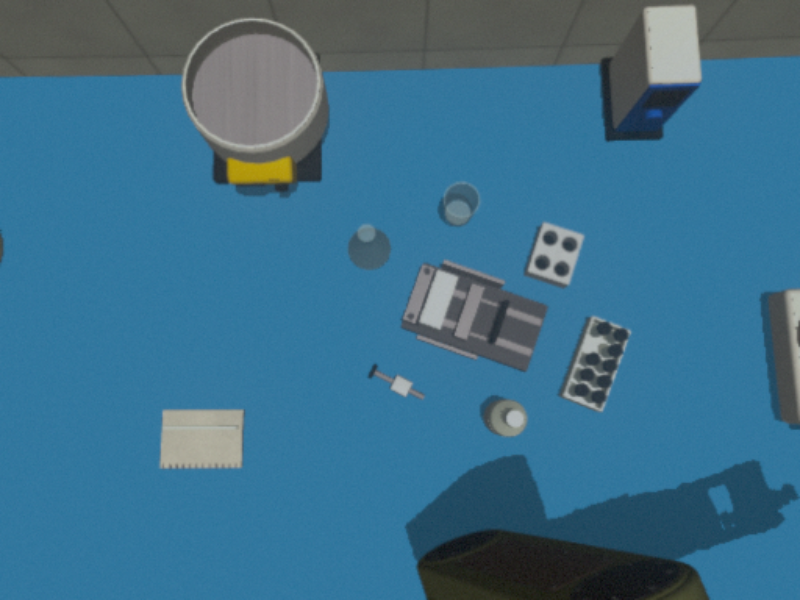

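View pics/side.png

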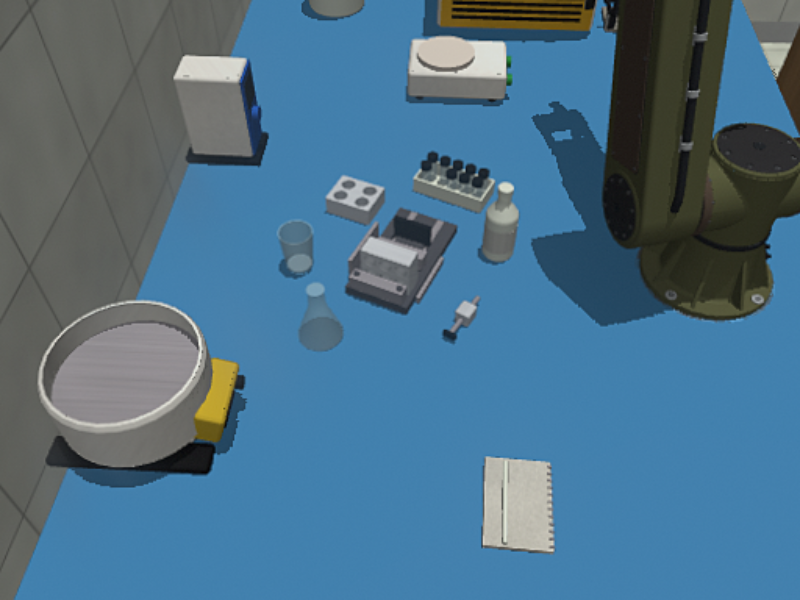

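The top view shows the fixed jaw at the left end (~425,290), the raised stop at the top, +x side (~470,272), and the block at (440,297). The jaw is at (470,312) and the handle at (500,322). Next I'll fit the fixture from the saved clouds.

```bash
python3 - <<'E'
from h import *
def rect(n,c,r,z0,z1,lab):
    W=np.load(n+".npy").reshape(-1,3);W=W[~np.isnan(W[:,0])]
    m=(np.hypot(W[:,0]-c[0],W[:,1]-c[1])<r)&(W[:,2]>z0)&(W[:,2]<z1)
    w=W[m]; (cx,cy),(a,b),an=cv2.minAreaRect((w[:,:2]*1000).astype(np.float32)); print(n,lab,round(cx),round(cy),round(a),round(b),round(an,1),w[:,2].mean().round(4),m.sum())
for n in("top","side"):
    rect(n,(.608,.082),.075,.09,.11,"block top")
    rect(n,(.578,-.031),.06,.064,.08,"handle")
    rect(n,(.59,.01),.16,.012,.11,"all")
    rect(n,(.67,.013),.05,.05,.06,"stop")
E
```

```text
top block top 613 81 40 101 68.9 0.0994 518
top handle 576 -31 10 79 69.3 0.071 100
top all 622 -2 250 219 69.5 0.0382 4244
top stop 649 21 99 52 69.0 0.0541 153
side block top 616 83 47 102 69.1 0.0971 400
side handle 577 -28 14 80 67.7 0.0685 70
side all 612 -6 279 266 47.4 0.0453 3018
side stop 670 14 86 50 38.2 0.0535 70
```

Call:
carry_out(
  moves=[
    [1,0,0,5,0],
    [1,0,0,10,0],
    [1,3,5,13,0],
    [1,6,10,13,0],
    [1,9,15,13,0],
    [1,12,20,13,0],
    [1,15,25,13,0],
    [1,18,30,13,0],
    [1,21,35,13,0],
    [1,24,40,13,0],
    [1,27,44,13,0],
    [1,30,48,13,0],
    [1,32,50,13,0],
    [1,32,50,13,0],
    [1,32,50,13,0],
  ],
)

```text
time: 2.98
tool_pos: [0.5221, -0.0118, 0.3693]
tool_rot: [3.142, 0.0, 0.377]
force: [-0.1, -0.4, 0.3]
grip_width: 0.001
grasp_force: 0.0
```

```bash
python3 - <<'E'
from h import *
s,p,d=grab("wrist");W=cloud("wrist",d,s);np.save("wrist.npy",W);save(cv2.resize(p,(800,600)),"w1.png")
w=W.reshape(-1,3);w=w[~np.isnan(w[:,0])]
print(s["tool_pos"],s["joints"])
def rect(c,r,z0,z1,lab):
    m=(np.hypot(w[:,0]-c[0],w[:,1]-c[1])<r)&(w[:,2]>z0)&(w[:,2]<z1)
    if m.sum()<20: return print(lab,"none")
    q=w[m];print(lab,np.round(cv2.minAreaRect((q[:,:2]*1000).astype(np.float32))[0],0),np.round(cv2.minAreaRect((q[:,:2]*1000).astype(np.float32))[1:][0]),round(cv2.minAreaRect((q[:,:2]*1000).astype(np.float32))[2],1),q[:,2].mean().round(4),m.sum())
rect((.613,.082),.075,.09,.11,"block");rect((.577,-.031),.06,.064,.08,"handle")
th=np.radians(-21);ex=np.array([np.cos(th),np.sin(th)]);ey=np.array([-ex[1],ex[0]])
for lab,z0,z1 in(("jawtops",.048,.054),("stop",.0545,.06),("bed",.015,.024)):
    m=(np.hypot(w[:,0]-.6,w[:,1]-.02)<.17)&(w[:,2]>z0)&(w[:,2]<z1);q=w[m,:2]-[.5765,-.031]
    print(lab,m.sum(),np.percentile(q@ex,[1,5,50,95,99]).round(4),np.percentile(q@ey,[1,5,50,95,99]).round(4))
E
```

```text
[ 0.52208239 -0.01176735  0.36925929] [-9.26247175e-02  1.72518337e-01  1.38073521e+00 -1.19476493e-04
  1.58848941e+00  1.10147967e+00]
block [614.  80.] [ 41. 101.] 68.3 0.1002 2470
handle [576. -32.] [10. 80.] 68.6 0.0718 392
jawtops 2233 [-0.0516 -0.0462  0.0037  0.0525  0.0686] [0.0148 0.0453 0.0669 0.1651 0.1669]
stop 618 [-0.0474 -0.042   0.0709  0.0758  0.0767] [0.0034 0.0175 0.0868 0.1563 0.1592]
bed 7134 [-0.0741 -0.0678  0.0029  0.0638  0.0692] [-0.0813 -0.0748  0.0019  0.1112  0.1554]
```

View pics/w1.png

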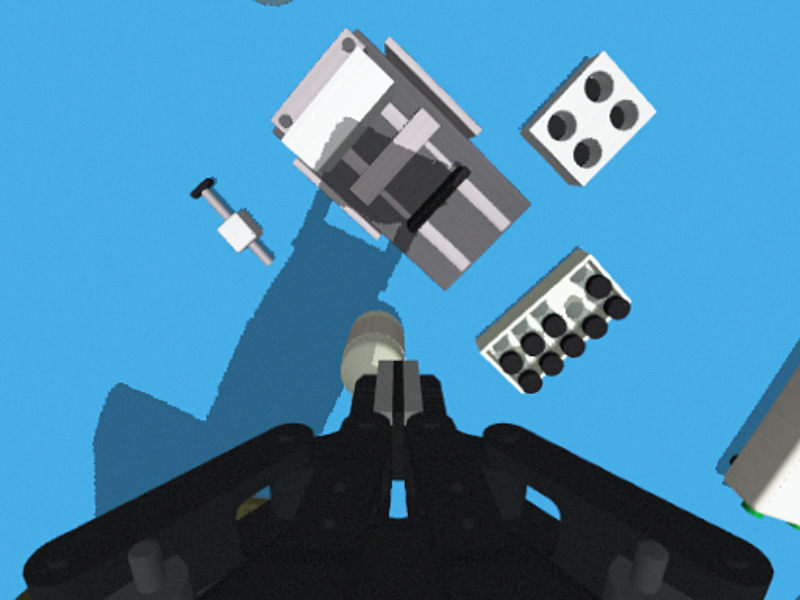

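The wrist picture agrees with the given sizes: block top at about (335,110), jaw (395,155), handle (438,198), raised stop (430,85). That gives a fixture yaw of about -21.5°, origin near (0.591, 0.008), and the slot centre near (0.585, -0.008). Next I'll turn the tool and lower it into the slot.

Call:
carry_out(
  moves=[
    [1,2,0,0,10],
    [1,4,0.2,-3,20],
    [1,6.3,0.4,-8,30],
    [1,6.3,0.4,-14,40],
    [1,6.3,0.4,-18,46.9],
    [1,6.3,0.4,-22,46.9],
    [1,6.3,0.4,-24,46.9],
    [1,6.3,0.4,-26,46.9],
    [1,6.3,0.4,-28,46.9],
    [1,6.3,0.4,-29,46.9],
    [1,6.3,0.4,-30,46.9],
    [1,6.3,0.4,-31,46.9],
    [1,6.3,0.4,-32,46.9],
    [1,6.3,0.4,-32,46.9],
  ],
)

```text
time: 4.78
tool_pos: [0.585, -0.0074, 0.0485]
tool_rot: [-3.14, 0.0, 1.195]
force: [-0.7, -0.2, -0.2]
grip_width: 0.003
grasp_force: 0.0
```

Call:
carry_out(
  moves=[
    [1,-0.37,-0.93,0,0],
    [1,-0.73,-1.86,0,0],
    [1,-1.1,-2.79,0,0],
    [1,-1.47,-3.72,0,0],
    [1,-1.83,-4.65,0,0],
    [1,-2.2,-5.58,0,0],
    [1,-2.57,-6.51,0,0],
    [1,-2.93,-7.44,0,0],
    [1,-3.08,-7.8,0,0],
    [1,-3.08,-7.8,0,0],
  ],
)

```text
time: 6.02
tool_pos: [0.5541, -0.0858, 0.049]
tool_rot: [-3.141, 0.001, 1.195]
force: [-0.5, 0.3, -0.3]
grip_width: -0.003
grasp_force: 0.0
```

Call:
carry_out(
  moves=[
    [1,-0.04,-0.09,0,0],
    [1,-0.07,-0.19,0,0],
    [1,-0.11,-0.28,0,0],
    [1,-0.15,-0.37,0,0],
    [1,-0.15,-0.37,0,0],
  ],
)

```text
time: 6.65
tool_pos: [0.5536, -0.0867, 0.049]
tool_rot: [-3.141, -0.003, 1.196]
force: [7.5, 20.4, -5.0]
grip_width: 0.005
grasp_force: 10.6
```

```bash
python3 - <<'E'
from h import *
s,p,d=grab("top");W=cloud("top",d,s);print(s["force"],s["tool_pos"])
save(cv2.resize(p[130:270,200:400],(800,560)),"t2.png")
w=W.reshape(-1,3);w=w[~np.isnan(w[:,0])]
a=np.radians(-21.5);ex=np.array([np.cos(a),np.sin(a)]);ey=np.array([-ex[1],ex[0]])
f=(w[:,:2]-[.5914,.0076]);x=f@ex;y=f@ey;z=w[:,2]
m=(abs(x)<.05)&(y>-.15)&(y<.14)
for lo in np.arange(-.15,.14,.01):
    k=m&(y>=lo)&(y<lo+.01);print(round(lo,2),np.nanmedian(z[k]).round(3) if k.any() else None,end="; ")
E
```

```text
[ 7.52272802 20.35706851 -4.9583485 ] [ 0.55360852 -0.08674936  0.04897646]
-0.15 0.322; -0.14 0.318; -0.13 0.318; -0.12 0.318; -0.11 0.318; -0.1 0.317; -0.09 0.314; -0.08 0.315; -0.07 0.057; -0.06 0.31; -0.05 0.268; -0.04 0.02; -0.03 0.019; -0.02 0.019; -0.01 0.02; 0.0 0.02; 0.01 0.02; 0.02 0.02; 0.03 0.02; 0.04 0.019; 0.05 0.024; 0.06 0.1; 0.07 0.099; 0.08 0.1; 0.09 0.099; 0.1 0.051; 0.11 0.052; 0.12 0.051; 0.13 -0.001; 0.14 None;
```

View pics/t2.png

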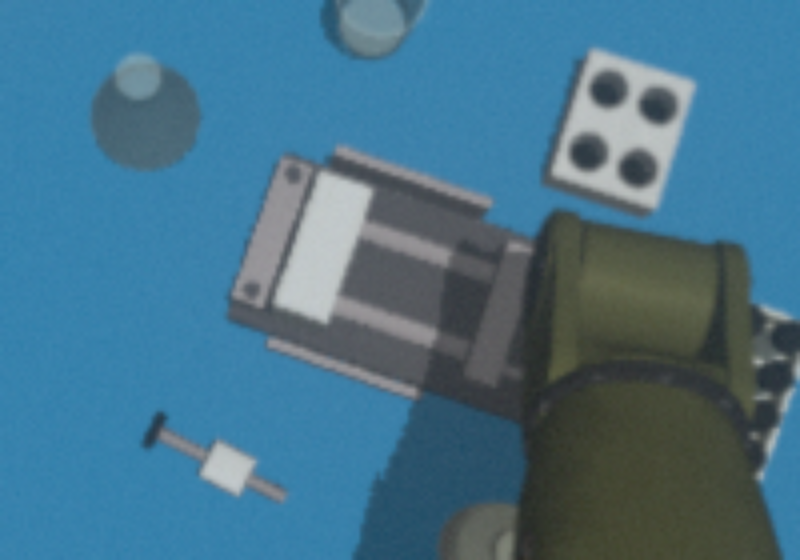

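Call:
carry_out(
  moves=[
    [1,0.3,0.7,0,0],
    [1,0.3,0.7,4,0],
    [1,0.3,0.7,8,0],
    [1,0.3,0.7,12,0],
    [1,1.5,4,13,0],
    [1,3,8,13,0],
    [1,4.5,12,13,0],
    [1,6,16,13,0],
    [1,7.2,20,13,0],
    [1,7.7,21,13,0],
    [1,7.7,21,13,0],
    [1,7.7,21,10,0],
    [1,7.7,21,7,0],
    [1,7.7,21,5,0],
    [1,7.7,21,4.6,0],
    [1,7.7,21,4.6,0],
  ],
)

```text
time: 8.7
tool_pos: [0.6304, 0.1206, 0.096]
tool_rot: [3.141, -0.0, 1.195]
force: [1.1, -0.3, 0.2]
grip_width: -0.001
grasp_force: 0.0
```

Call:
carry_out(
  moves=[
    [1,-0.22,-0.56,0,0],
    [1,-0.44,-1.12,0,0],
    [1,-0.62,-1.58,0,0],
    [1,-0.81,-2.05,0,0],
    [1,-0.99,-2.5,0,0],
    [1,-1.1,-2.79,0,0],
    [1,-1.1,-2.79,0,0],
  ],
)

```text
time: 9.57
tool_pos: [0.6189, 0.0927, 0.0951]
tool_rot: [-3.141, 0.0, 1.195]
force: [0.3, 0.9, -0.6]
grip_width: 0.0
grasp_force: 0.3
```

```bash
cat >> h.py <<'E'
a=np.radians(-21.5);ex=np.array([np.cos(a),np.sin(a)]);ey=np.array([-ex[1],ex[0]]);O=np.array([.5914,.0076])
def fix(W):
    w=W.reshape(-1,3);w=w[~np.isnan(w[:,0])];f=w[:,:2]-O
    return np.c_[f@ex,f@ey,w[:,2]]
E
python3 - <<'E'
from h import *
s,p,d=grab("side");q=fix(cloud("side",d,s));print(s["force"])
save(cv2.resize(p[110:240,170:340],(800,612))[:600],"s3.png")
for lo in np.arange(-.06,.14,.01):
    k=(abs(q[:,0]+.035)<.015)&(abs(q[:,1]-lo-.005)<.005)&(q[:,2]<.13);print(round(lo,2),k.sum(),np.percentile(q[k,2],[10,95]).round(3) if k.any() else None,end="; ")
E
```

```text
[ 0.3038772   0.89343781 -0.61415633]
-0.06 25 [0.034 0.051]; -0.05 86 [0.016 0.05 ]; -0.04 18 [0.015 0.019]; -0.03 14 [0.014 0.019]; -0.02 14 [0.015 0.021]; -0.01 11 [0.016 0.023]; 0.0 11 [0.015 0.021]; 0.01 6 [0.015 0.017]; 0.02 5 [0.015 0.02 ]; 0.03 5 [0.015 0.094]; 0.04 12 [0.095 0.1  ]; 0.05 20 [0.068 0.103]; 0.06 31 [0.039 0.104]; 0.07 72 [0.035 0.105]; 0.08 89 [0.04  0.089]; 0.09 25 [0.038 0.097]; 0.1 14 [0.046 0.052]; 0.11 23 [0.048 0.054]; 0.12 107 [0.002 0.053]; 0.13 53 [-0.004  0.048];
```

View pics/s3.png

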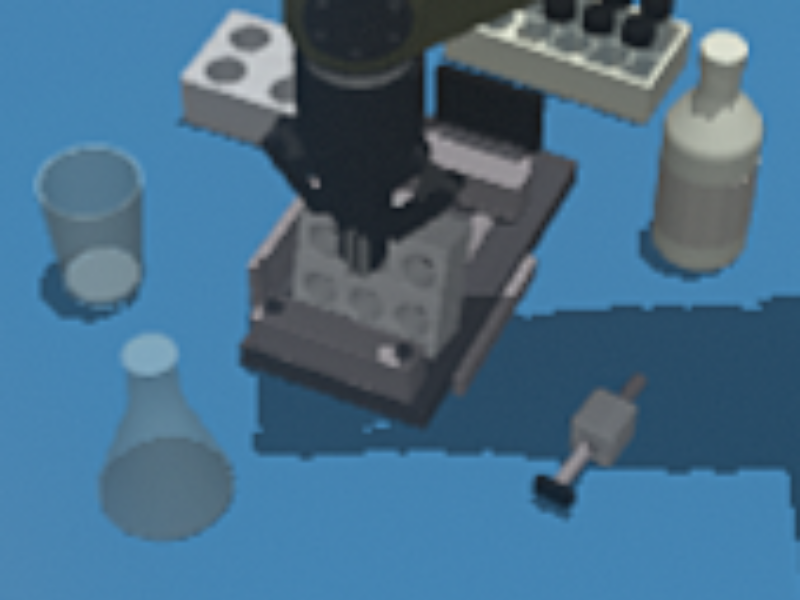

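The picture shows the block tipping cleanly, with its wells face at about (360,290) tilted away from the fixed jaw. I'll continue pushing.

Call:
carry_out(
  moves=[
    [1,-0.18,-0.47,0,0],
    [1,-0.37,-0.93,0,0],
    [1,-0.55,-1.4,0,0],
    [1,-0.73,-1.86,0,0],
    [1,-0.92,-2.33,0,0],
    [1,-1.1,-2.79,0,0],
    [1,-1.28,-3.26,0,0],
    [1,-1.28,-3.26,0,0],
    [1,-1.28,-3.26,2,0],
    [1,-1.28,-3.26,8,0],
    [1,-1.28,-3.26,12,0],
    [1,-1.28,-3.26,12,0],
  ],
)

```text
time: 11.12
tool_pos: [0.6073, 0.0606, 0.2188]
tool_rot: [3.136, -0.002, 1.196]
force: [0.4, -0.1, 0.2]
grip_width: -0.001
grasp_force: 0.0
```

```bash
python3 - <<'E'
from h import *
s,p,d=grab("wrist");W=cloud("wrist",d,s);q=fix(W);print(s["tool_pos"],s["force"])
save(cv2.resize(p,(800,600)),"w4.png")
k=(abs(q[:,2]-.06)<.004)&(abs(q[:,1])<.095)&(q[:,0]<.066)&(q[:,0]>-.08)
r=cv2.minAreaRect((q[k,:2]*1000).astype(np.float32));print(k.sum(),r,q[k,2].mean())
k=(abs(q[:,2]-.051)<.004)
print(np.percentile(q[k],[2,50,98],axis=0).round(3))
E
```

```text
[0.60732685 0.06059688 0.21882741] [ 0.43597289 -0.13665086  0.15056751]
3943 ((-5.400665283203125, 14.0556640625), (100.5475082397461, 80.1675033569336), 0.4864377975463867) 0.060447796312594705
[[-0.148 -0.076  0.047]
 [ 0.017  0.109  0.052]
 [ 0.21   0.217  0.055]]
```

View pics/w4.png

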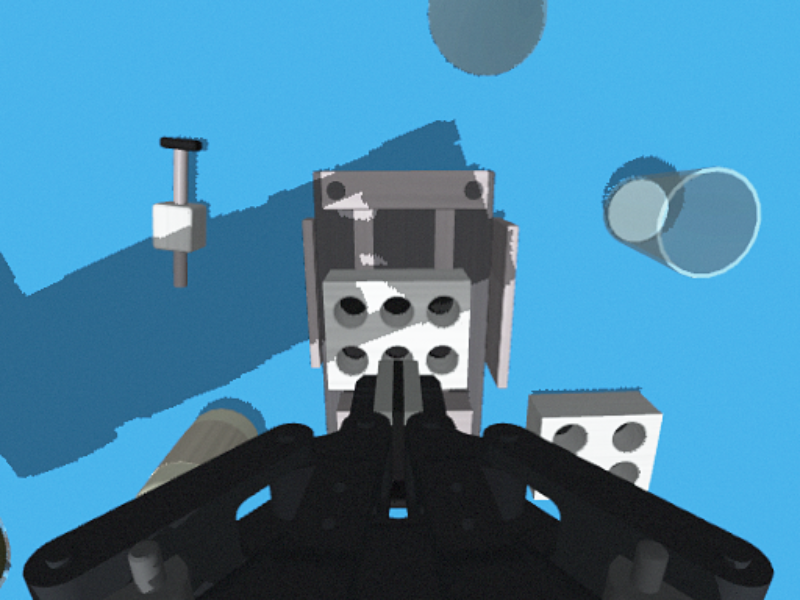

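The block lies flat with its wells up at about (397,330), square to within 0.5°, and about 23 mm short of the raised stop at right. I'll go to its -x end next.

Call:
carry_out(
  moves=[
    [1,-4,-0.4,0,0],
    [1,-8,-0.8,0,0],
    [1,-8.9,-0.9,-2,0],
    [1,-8.9,-0.9,-6,0],
    [1,-8.9,-0.9,-10,0],
    [1,-8.9,-0.9,-14,0],
    [1,-8.9,-0.9,-16.5,0],
    [1,-8.9,-0.9,-17.5,0],
    [1,-8.9,-0.9,-17.5,0],
  ],
)

```text
time: 12.3
tool_pos: [0.5169, 0.0514, 0.0398]
tool_rot: [-3.14, 0.001, 1.195]
force: [-0.6, -0.9, 0.8]
grip_width: 0.001
grasp_force: 0.0
```

Call:
carry_out(
  moves=[
    [1,0.74,-0.29,0,0],
    [1,1.3,-0.51,0,0],
    [1,1.77,-0.7,0,0],
    [1,2.23,-0.88,0,0],
    [1,2.7,-1.06,0,0],
    [1,3.16,-1.25,0,0],
    [1,3.35,-1.32,0,0],
    [1,3.35,-1.32,0,0],
  ],
)

```text
time: 13.3
tool_pos: [0.5509, 0.0382, 0.0406]
tool_rot: [-3.141, -0.0, 1.195]
force: [-3.7, 1.9, 2.4]
grip_width: -0.001
grasp_force: 1.8
```

Call:
carry_out(
  moves=[
    [1,0.09,-0.04,0,0],
    [1,0.19,-0.07,0,0],
    [1,0.28,-0.11,0,0],
    [1,0.28,-0.11,0,0],
  ],
)

```text
time: 13.8
tool_pos: [0.5534, 0.0372, 0.0406]
tool_rot: [-3.141, -0.0, 1.195]
force: [-6.2, 2.0, 5.5]
grip_width: -0.007
grasp_force: 3.1
```

Call:
carry_out(
  moves=[
    [1,0.09,-0.04,0,0],
    [1,0.19,-0.07,0,0],
    [1,0.28,-0.11,0,0],
    [1,0.28,-0.11,0,0],
  ],
)

```text
time: 14.3
tool_pos: [0.5548, 0.0367, 0.0406]
tool_rot: [-3.137, 0.001, 1.196]
force: [-19.0, 7.3, 15.0]
grip_width: -0.005
grasp_force: 10.7
```

```bash
cat > m.py <<'E'
from h import *
import sys
cam=sys.argv[1]
s,p,d=grab(cam);W=cloud(cam,d,s);q=fix(W);print(s["tool_pos"],s["force"])
k=(abs(q[:,2]-.06)<.003)&(q[:,1]<.14)&(q[:,1]>-.07)&(q[:,0]<.066)&(q[:,0]>-.08)
r=cv2.minAreaRect((q[k,:2]*1000).astype(np.float32));print(k.sum(),r)
print("block pct",np.percentile(q[k,:2],[1,99],axis=0).round(4))
k=(abs(q[:,2]-.055)<.003)&(q[:,0]>.06)&(q[:,0]<.09)&(abs(q[:,1]-.03)<.055);print("stop x",k.sum(),np.percentile(q[k,0],[2,50,98]).round(4) if k.any() else 0)
if len(sys.argv)>2: save(cv2.resize(p,(800,600)),sys.argv[2])
E
python3 m.py top
```

```text
[0.55479322 0.03667205 0.04056509] [-18.96299538   7.33899216  15.03467174]
197 ((34.603450775146484, 67.66826629638672), (88.35993957519531, 179.34388732910156), 36.083290100097656)
block pct [[-0.0462 -0.0233]
 [ 0.0655  0.1175]]
stop x 100 [0.0608 0.07   0.0747]
```

Call:
carry_out(
  moves=[
    [1,-0.9,0.4,0,0],
    [1,-0.9,0.4,3,0],
    [1,-0.9,0.4,8,0],
    [1,-0.9,0.4,12,0],
    [1,-0.5,-4,12,0],
    [1,0,-8,12,0],
    [1,0.1,-11.7,12,0],
    [1,0.1,-11.7,12,0],
    [1,0.1,-11.7,8,0],
    [1,0.1,-11.7,4,0],
    [1,0.1,-11.7,2,0],
    [1,0.1,-11.7,1,0],
    [1,0.1,-11.7,0.9,0],
  ],
)

```text
time: 15.98
tool_pos: [0.5574, -0.0806, 0.0493]
tool_rot: [-3.142, 0.0, 1.196]
force: [0.2, -0.1, 1.3]
grip_width: 0.003
grasp_force: 0.0
```

```bash
python3 m.py wrist; python3 m.py side s5.png
```

```text
[ 0.5574423  -0.08062989  0.04931652] [ 0.24139957 -0.11322118  1.29981019]
20215 ((16.914714813232422, -3.11614990234375), (98.4795913696289, 44.936161041259766), 0.42078226804733276)
block pct [[-0.0311 -0.0252]
 [ 0.0652  0.0181]]
stop x 1519 [0.0604 0.0726 0.0759]
[ 0.5576707  -0.08077264  0.04975968] [-0.41055692  0.19542786 -0.01121231]
248 ((16.283851623535156, 19.2764835357666), (99.0472412109375, 82.03451538085938), 0.28963562846183777)
block pct [[-0.0318 -0.0204]
 [ 0.0652  0.0588]]
stop x 74 [0.0604 0.0696 0.0758]
```

Call:
carry_out(
  moves=[
    [1,0.37,0.93,0,0],
    [1,0.73,1.86,0,0],
    [1,1.1,2.79,0,0],
    [1,1.47,3.72,0,0],
    [1,1.83,4.65,0,0],
    [1,2.2,5.58,0,0],
    [1,2.49,6.32,0,0],
    [1,2.49,6.32,0,0],
  ],
)

```text
time: 17.08
tool_pos: [0.5824, -0.0169, 0.0492]
tool_rot: [-3.142, -0.0, 1.196]
force: [-0.8, -0.7, 0.1]
grip_width: -0.001
grasp_force: 0.0
```

Call:
carry_out(
  moves=[
    [1,0.07,0.19,0,0],
    [1,0.15,0.37,0,0],
    [1,0.22,0.56,0,0],
    [1,0.22,0.56,0,0],
  ],
)

```text
time: 17.58
tool_pos: [0.5841, -0.0124, 0.0491]
tool_rot: [-3.141, 0.001, 1.195]
force: [-2.3, -4.2, 1.9]
grip_width: 0.003
grasp_force: 2.6
```

Call:
carry_out(
  moves=[
    [1,0.05,0.12,0,0],
    [1,0.09,0.23,0,0],
    [1,0.13,0.33,0,0],
    [1,0.13,0.33,0,0],
  ],
)

```text
time: 18.08
tool_pos: [0.5853, -0.0093, 0.0491]
tool_rot: [-3.141, 0.001, 1.195]
force: [-3.5, -5.9, 3.0]
grip_width: 0.0
grasp_force: 3.0
```

Call:
carry_out(
  moves=[
    [1,0.04,0.1,0,0],
    [1,0.08,0.2,0,0],
    [1,0.11,0.28,0,0],
    [1,0.11,0.28,0,0],
  ],
)

```text
time: 18.58
tool_pos: [0.5864, -0.0065, 0.0491]
tool_rot: [-3.141, 0.001, 1.195]
force: [-4.2, -6.3, 2.8]
grip_width: 0.003
grasp_force: 3.2
```

```bash
python3 m.py wrist; python3 m.py side
```

```text
[ 0.58641686 -0.00646575  0.04907129] [-4.15711498 -6.3437773   2.81526213]
31935 ((16.929996490478516, 26.689743041992188), (98.3204574584961, 144.98988342285156), 0.07581964135169983)
block pct [[-0.0313 -0.0046]
 [ 0.0653  0.0974]]
stop x 3531 [0.0605 0.0719 0.0757]
[ 0.58640281 -0.00647153  0.04906734] [-3.10869099 -5.09875877  2.01501779]
299 ((15.498241424560547, 27.585468292236328), (160.56744384765625, 100.75657653808594), 87.70503234863281)
block pct [[-0.0342 -0.0441]
 [ 0.0653  0.1043]]
stop x 66 [0.0606 0.0702 0.0764]
```

Call:
carry_out(
  moves=[
    [1,0.03,0.07,0,0],
    [1,0.05,0.14,0,0],
    [1,0.08,0.2,0,0],
    [1,0.08,0.2,0,0],
  ],
)

```text
time: 19.18
tool_pos: [0.587, -0.005, 0.0491]
tool_rot: [-3.14, 0.002, 1.195]
force: [-5.8, -10.0, 4.8]
grip_width: -0.001
grasp_force: 5.5
```

Call:
carry_out(
  moves=[
    [1,0.03,0.07,0,0],
    [1,0.06,0.14,0,0],
    [1,0.06,0.14,0,0],
  ],
)

```text
time: 19.55
tool_pos: [0.587, -0.0049, 0.049]
tool_rot: [-3.139, 0.004, 1.195]
force: [-12.0, -20.0, 7.5]
grip_width: -0.001
grasp_force: 11.2
```

Call:
carry_out(
  moves=[
    [1,-0.3,-0.75,0,0],
    [1,-0.3,-0.75,3,0],
    [1,-0.3,-0.75,8,0],
    [1,0,0,13,0],
    [1,0.5,2,18,0],
    [1,0.5,2,20,0],
    [1,0.5,2,20,0],
  ],
)

```text
time: 20.42
tool_pos: [0.5936, 0.0176, 0.2503]
tool_rot: [3.139, -0.001, 1.196]
force: [0.4, 0.4, -0.7]
grip_width: 0.004
grasp_force: 0.0
```

```bash
python3 m.py wrist w6.png; python3 - <<'E'
from h import *
s,p,d=grab("wrist");q=fix(cloud("wrist",d,s))
# height profiles
for ax,sel,lo,hi in((0,(1,.045,.075),.06,.08),(1,(0,-.02,.05),.094,.106),(1,(0,-.02,.05),-.012,.03)):
    k=(q[:,sel[0]]>sel[1])&(q[:,sel[0]]<sel[2])
    print([(round(a,3),np.percentile(q[k&(abs(q[:,ax]-a)<.001),2],[5,50]).round(3).tolist()) for a in np.arange(lo,hi,.002) if (k&(abs(q[:,ax]-a)<.001)).any()])
E
```

```text
[0.59358686 0.01763301 0.25033582] [ 0.38430226  0.3868681  -0.67514682]
4683 ((9.67034912109375, 35.733455657958984), (112.59353637695312, 161.2073211669922), 0.013051762245595455)
block pct [[-0.0317 -0.0443]
 [ 0.0653  0.1015]]
stop x 608 [0.061  0.072  0.0759]
[(np.float64(0.06), [0.032, 0.06]), (np.float64(0.062), [0.035, 0.06]), (np.float64(0.064), [0.059, 0.061]), (np.float64(0.066), [0.059, 0.061]), (np.float64(0.068), [0.056, 0.06]), (np.float64(0.07), [0.056, 0.057]), (np.float64(0.072), [0.055, 0.056]), (np.float64(0.074), [0.055, 0.056]), (np.float64(0.076), [0.054, 0.055])]
[(np.float64(0.094), [0.059, 0.06]), (np.float64(0.096), [0.059, 0.06]), (np.float64(0.098), [0.059, 0.06]), (np.float64(0.1), [0.059, 0.06]), (np.float64(0.102), [0.051, 0.052]), (np.float64(0.104), [0.052, 0.053])]
[(np.float64(-0.012), [0.026, 0.028]), (np.float64(-0.004), [0.051, 0.052]), (np.float64(-0.002), [0.052, 0.053]), (np.float64(0.0), [0.052, 0.296]), (np.float64(0.002), [0.053, 0.299]), (np.float64(0.004), [0.052, 0.297]), (np.float64(0.006), [0.052, 0.298]), (np.float64(0.008), [0.052, 0.298]), (np.float64(0.01), [0.052, 0.298]), (np.float64(0.012), [0.053, 0.315]), (np.float64(0.014), [0.053, 0.322]), (np.float64(0.016), [0.053, 0.288]), (np.float64(0.018), [0.278, 0.318]), (np.float64(0.02), [0.261, 0.316]), (np.float64(0.022), [0.283, 0.307]), (np.float64(0.024), [0.061, 0.321]), (np.float64(0.026), [0.308, 0.322]), (np.float64(0.028), [0.33, 0.337])]
```

View pics/w6.png

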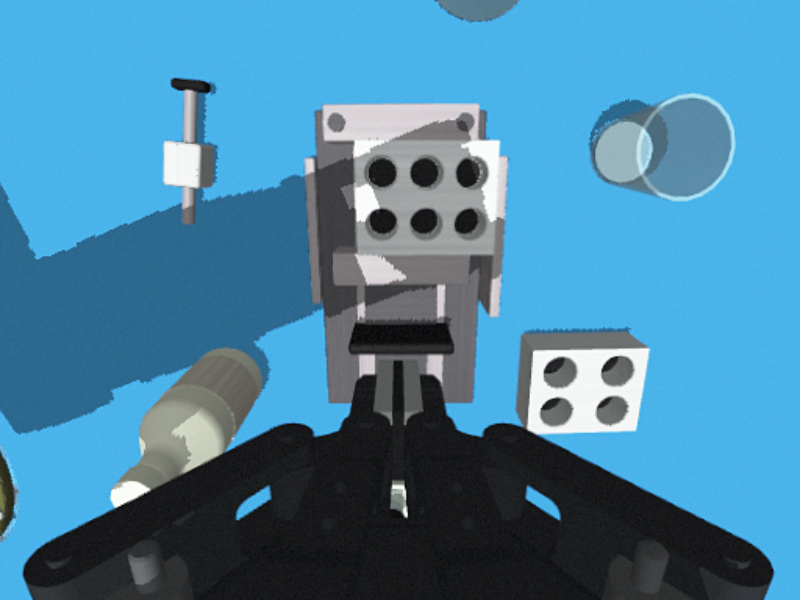

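The last picture shows the block (425,195) lying wells up. Its end is on the raised stop (500,230), its side is on the fixed jaw (y≈140), and the sliding jaw sits against it at y≈252 with no gap showing. Handing in now.

```bash
python3 -c "
from bench import job
print(job.close_job())"
```

```text
the job is handed in; nothing more can be done
None
```

I handed the job in at about 20 s of the 64 s. The last pictures and depth readings show the block flat with its wells up, its end on the raised stop, and held square between the two jaws with no visible gap. Nothing else on the bench was touched; the hand-in returned no verdict.

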